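# Find the bowed mounting tile by rocking and set it aside

## Task

One of the three clay mounting tiles on the stone surface plate is bowed underneath: press gently down on an end of the tiles with the fingertips to find the one that rocks, holding that one tipped right down for a moment to be sure. Then lift it over to the wooden reject board, lay it flat, lengthwise between the side lips, and slide it gently along the board until its end is fully home and square against the stop; let go. The clay is brittle, so never press or drop a tile hard; leave the two flat tiles on the plate and everything else where it is.

Things in the scene. Friction and masses are not known exactly. Their poses are not given: they have to be found in the camera images.
- place_0 (a point): point on the plate's top face under the tile that lies at the plate's -y side. Tile: fired clay, 160 mm long (roughly the plate's x) x 60 wide x 14 thick, 0.2 to 0.4 kg, top flat and level; its centre lies within 6 mm of this point in x and 4 in y, its length within 0.06 rad of the point's x axis; neighbours about 50 mm off; it may be the bowed one as well as any other
- place_1 (a point): point on the plate's top face under the tile that lies in the middle. Tile: fired clay, 160 mm long (roughly the plate's x) x 60 wide x 14 thick, 0.2 to 0.4 kg, top flat and level; its centre lies within 6 mm of this point in x and 4 in y, its length within 0.06 rad of the point's x axis; neighbours about 50 mm off; it may be the bowed one as well as any other
- place_2 (a point): point on the plate's top face under the tile that lies at the plate's +y side. Tile: fired clay, 160 mm long (roughly the plate's x) x 60 wide x 14 thick, 0.2 to 0.4 kg, top flat and level; its centre lies within 6 mm of this point in x and 4 in y, its length within 0.06 rad of the point's x axis; neighbours about 50 mm off; it may be the bowed one as well as any other
- plate_top (a point): centre of the level top of the surface plate, a fixed dark stone slab 300 mm (x) x 370 (y) x 50 high, z up. One of the three tiles is bowed underneath, its ends 4.5 clear of the plate: it rests on the middle 32 mm of its length and lies level like the others; 4 N down 65 mm off its centre tips it 0.07 rad till that end meets the plate; let go, it falls back. Flat tiles do not give
- rack_stop (a point): reject board: fixed pale wood, 260 mm (x) x 170 (y), flat top 12 above the bench. At its +x end a stop wall 14 thick, 20 above the top; along its sides lips 8 thick, 5 above the top, 154 between them; -x end open. The point: foot of the stop's face, mid-width, at the level of the board's top. x points into the stop; the free top reaches 246 from here to -x; z up
- square: bystander: small steel block, 25 x 50 x 25, standing near the far edge of the stone plate; origin under its centre (mm)
- ammonite: bystander: small round fossil, 42 across, 12 high, lying near the far edge of the stone plate; origin under its centre (mm)

How it is judged:
By the outcome, as a careful person would: the job done as asked, in the order asked, and still so for the second after the job is handed in, with the robot touching nothing.
It also fails if it takes over 56 s, if anything falls off the work surface, if the arm or the gripper's body presses on something with over 40 N, if the wrist force passes 120 N, or if a joint passes its speed limit or range.

## Robot

A 6-joint arm with a two-finger parallel gripper is mounted at the origin on the work surface. World frame = base frame: x ahead of the robot, y to its left, z up, the work surface at z = 0. Lengths are in m, angles in rad, forces in N, time in s.
With the tool pointing down it reaches from about 0.375 to 0.975 m from the base axis. Payload 3.8 kg.
Tool frame: the origin (TCP) lies on the centre line of the jaws, within the pads' length; the fingertips stand 25 mm ahead of it and the grasp point (between the pads) lies 6 mm ahead of it; z points along the fingers, y is the line along which they close (so a half turn about z gives the same grasp; the last joint's range is limited). The gripper opens to 85 mm and grips with 20 to 120 N. Pads are 22 mm wide; open, the fingers measure 114 mm over their backs; the gripper's body (76 mm by 85 mm) begins 54 mm behind the grasp point. The pads swing forward as they close: fully open they stand 13 mm farther back than shut.
Start: joints at [1.085, 0.264, 1.604, -0, 1.274, -0.037], TCP at [0.293, 0.608, 0.218] pointing down, gripper open.
Joint ranges: [-2.63, 2.63], [-0.94, 2.18], [0.31, 2.57], [-1.31, 4.45], [0, 2.66], [-2.55, 2.55]. Speed limits (rad/s): [2.57, 2.57, 3.14, 3.14, 3.14, 3.14].

## Interface

Orientations are given as a rotation vector (axis times angle).
In Python, from workcell import bot gives the robot as it stands. The module is installed in compiled form; this text tells all that it offers.
- The arm moves only by the tool play_rows, never from a script. Its argument "commands" is a list that holds one entry, the list of rows, each a list of 7 numbers: the shift along the tool's x, y, z as a fraction of full scale, then the turn, a rotation vector about the tool's x, y, z as a fraction of full scale, then the closure, from -1 (fully open) to 1 (shut). A call has 1 to 8 rows; each row is the pose to reach, as a shift and turn from the pose commanded when the call began, along the tool's axes at that moment, turning the shorter way round; what a row does not reach only later rows make up. Full scale, the value 1, is 60 cm for a shift and 180 degrees for a turn. A row lasts 1/10 s, in which the tool goes at most 50 mm and 8.59 degrees, less where a joint would pass 70% of its speed; a pose out of reach is approached as far as the arm can. A call with a number of a shift or a turn outside -1 to 1 is refused whole. A call with a gripper value outside its range is refused whole. The fingers move at their own pace and stop on an object; "force" is the grip in N (left out, the last holds). Time passes only in rows, so rows that repeat a pose let the fingers close. It gives the time, the measured TCP pose, the force, the opening and the grip force at its end, in the units of the state.
- bot.read_state(): the state, without advancing time (a new reading comes with each control period).
- bot.read_camera(name): name is "side" or "top"; returns the picture (420x560x3 uint8, blue, green, red); there is no depth.
- bot.camera_params(name): a dict with "fov_y" (degrees; the focal length in pixels is half the picture's height over the tangent of half this angle, whatever the lens; pixels are square), "cx", "cy" (the principal point, pixels), "D" ([k1, k2, p1, p2, k3] as OpenCV has them; the pictures are not rectified), "rvec" (rotation vector, rad) and "tvec" (3), from world to camera coordinates, as OpenCV has them. Camera axes: x right, y down, z forward; pixel columns grow to the right and rows downward; lengths in m; the calibration is good to about 2 mm. A picture is of the moment at which its call begins. camera_params takes no time and is no camera call.
- bot.finish_job(): hands the job in; it is judged then, once.
The state is a dict: "time": time; "q": joint angles; "joint_vel": joint speeds; "joint_torque": joint torques, N m; "tool_pos": TCP position; "tcp_rot": TCP orientation; "wrist_force": force on the tool from outside, world axes, zero at the start; "torque": the same for the moment, N m; "width": opening from 0.0 (shut) to 1.0 (fully open); "grip_force": force on a finger pad.
Only numpy, scipy, OpenCV 4.12 (cv2) and the standard library are available. Lean on these libraries where they do the work, as an engineer would, in place of code of your own. Each camera call takes 0.05 s, during which the arm holds its last target. There are 200 camera calls.

## Working session

There is one attempt and no reset: what is moved stays moved. The work goes in short steps, Python scripts to look and compute and a tool call to move; the robot and the scene stay as the last step left them, time stands still between calls to the robot, and variables do not carry over. Pictures are saved under pics/ and viewed, at most 10 in all, crops included, and the job is handed in when it is done.

Besides the shell and the picture viewer there is one more tool, called after "Emit:" as name(argument=value, ...), one argument or row to a line, values as JSON. play_rows: Moves the arm, as the interface text tells. Its arguments: {"type":"object","properties":{"commands":{"type":"array"},"force":{"type":"number"}},"required":["commands"]}

```bash
mkdir -p pics; python3 - <<'E'
from workcell import bot
import cv2,json
for n in("side","top"):
    cv2.imwrite(f"pics/{n}0.png",bot.read_camera(n)); print(n,bot.camera_params(n))
print(bot.read_state())
E
```

```text
side {'fov_y': 55.69668166252999, 'cx': 272.72507726825825, 'cy': 209.67670992781282, 'D': array([-0.08856337,  0.        ,  0.        ,  0.        ,  0.        ]), 'rvec': array([ 0.05861845, -2.95428829,  0.99101293]), 'tvec': array([0.59678971, 0.04417925, 0.91898983])}
top {'fov_y': 42.19672577178114, 'cx': 278.9709695334244, 'cy': 207.62393199717326, 'D': array([-0.16391723,  0.        ,  0.        ,  0.        ,  0.        ]), 'rvec': array([ 2.01086142, -2.21492625,  0.22870703]), 'tvec': array([0.04924948, 0.62236681, 1.04541766])}
{'time': 0.1, 'q': array([ 1.08508799e+00,  2.64714288e-01,  1.60528347e+00,  3.68963701e-05,
        1.27373084e+00, -3.69165932e-02]), 'joint_vel': array([-1.01272234e-04,  4.18740404e-05, -1.87873651e-03,  1.41535683e-03,
        1.05398601e-03,  5.08313975e-04]), 'joint_torque': array([ 9.38063640e-04, -5.16708148e+01, -3.68587554e+01, -1.73311414e-04,
        6.31329443e-03, -4.34455501e-05]), 'tool_pos': array([0.29253043, 0.60751758, 0.21703714]), 'tcp_rot': array([-0.69894494, -3.06225228,  0.00322632]), 'wrist_force': array([ 0.59382916, -0.41812918,  0.23604149]), 'torque': array([ 0.0087486 ,  0.01090126, -0.01106591]), 'grip_force': 0.0, 'width': 1.000714373928262}
```

View pics/side0.png

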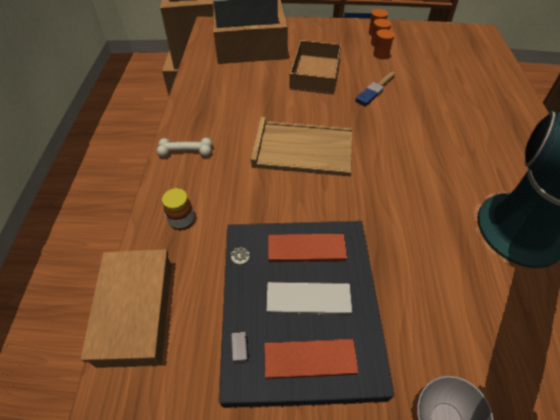

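View pics/top0.png

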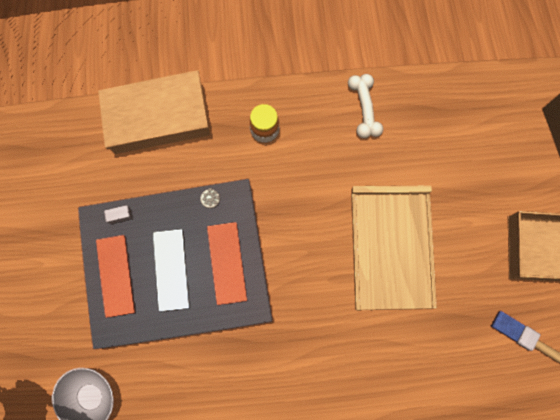

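The side view has x pointing left and y pointing down. The plate (225,225)-(385,400) holds a red, a white and a red tile, and the board is at (255,120)-(353,172) with its stop on the left. In the top view x points up and y points left. The plate is at (80,180)-(270,347), the tiles are at about (115,276), (171,270) and (227,263), and the board is at (352,187)-(435,310) with its stop at the top. Next I'll segment the tiles and triangulate.

```bash
cat > h.py <<'E'
import cv2,numpy as np
from workcell import bot
P={}
for n in("side","top"):
    c=bot.camera_params(n); f=210/np.tan(np.radians(c["fov_y"]/2))
    K=np.array([[f,0,c["cx"]],[0,f,c["cy"]],[0,0,1]]); R=cv2.Rodrigues(np.array(c["rvec"]))[0]
    P[n]=(K,np.array(c["D"]),R,np.array(c["tvec"]))
def und(n,p): return cv2.undistortPoints(np.float64(p).reshape(-1,1,2),P[n][0],P[n][1]).reshape(-1,2)
def plane(n,p,z):
    K,D,R,t=P[n]; u=und(n,p); d=np.c_[u,np.ones(len(u))]@R; c=-R.T@t
    return c+d*((z-c[2])/d[:,2])[:,None]
def tri(a,b):
    M=[np.c_[P[n][2],P[n][3]] for n in("side","top")]
    X=cv2.triangulatePoints(M[0],M[1],und("side",a).T,und("top",b).T); return (X[:3]/X[3]).T
def proj(n,X):
    K,D,R,t=P[n]; return cv2.projectPoints(np.float64(X),cv2.Rodrigues(R)[0],t,K,D)[0].reshape(-1,2)
E
cat > m.py <<'E'
from h import *
np.set_printoptions(precision=4,suppress=True)
seeds={"side":[(307,247),(309,297),(310,359)],"top":[(227,263),(171,270),(115,276)]}
Q={}
for n in seeds:
    im=cv2.imread(f"pics/{n}0.png"); Q[n]=[]
    for s in seeds[n]:
        m=np.zeros((422,562),np.uint8); cv2.floodFill(im.copy(),m,s,0,(40,)*3,(40,)*3,4|cv2.FLOODFILL_MASK_ONLY|cv2.FLOODFILL_FIXED_RANGE|255<<8)
        c=max(cv2.findContours(m[1:-1,1:-1],0,cv2.CHAIN_APPROX_NONE)[0],key=cv2.contourArea)
        q=cv2.approxPolyN(c,4,ensure_convex=True).reshape(4,2).astype(float); Q[n].append(q)
for i in range(3):
    qs,qt=Q["side"][i],Q["top"][i]
    a=plane("side",qs,.064);b=plane("top",qt,.064)
    # order each by world angle
    o=lambda p:np.argsort(np.arctan2(*(p-p.mean(0))[:,1::-1].T))
    X=tri(qs[o(a)],qt[o(b)])
    print("tile",i,"tri",X.round(4).tolist(),"ctr",X.mean(0)); 
    for p in (a,b):
        r=cv2.minAreaRect(p[:,:2].astype(np.float32)*1000); print("  plane rect",np.round(r[0],1),np.round(r[1],1),round(r[2],2))
print(Q)
def zoom(n,x,y,w,h): 
    im=cv2.imread(f"pics/{n}0.png")[y:y+h,x:x+w]; return cv2.resize(im,None,fx=4,fy=4,interpolation=cv2.INTER_CUBIC)
a=zoom("side",240,105,130,75);b=zoom("top",335,175,115,145)
cv2.imwrite("pics/zs.png",a);cv2.imwrite("pics/zt.png",b)
E
python3 m.py
```

```text
tile 0 tri [[0.4443, 0.0722, 0.0627], [0.602, 0.079, 0.065], [0.5991, 0.1383, 0.0667], [0.4407, 0.1304, 0.0615]] ctr [0.5215 0.1049 0.064 ]
  plane rect [521.5 105.1] [157.4  58.5] 1.99
  plane rect [521.5 105.2] [160.8  59.6] 2.49
tile 1 tri [[0.4384, 0.1884, 0.0656], [0.5996, 0.1923, 0.0622], [0.5976, 0.2504, 0.0631], [0.4411, 0.2478, 0.068]] ctr [0.5192 0.2197 0.0647]
  plane rect [517.5 219.4] [161.9  58. ] 1.97
  plane rect [518.8 219.8] [160.4  60.5] 0.76
tile 2 tri [[0.441, 0.2989, 0.0674], [0.5976, 0.3113, 0.0627], [0.5944, 0.3707, 0.0636], [0.4352, 0.3587, 0.0687]] ctr [0.517  0.3349 0.0656]
  plane rect [516.7 334.2] [159.5  60.2] 4.92
  plane rect [516.9 335.2] [160.5  60.5] 3.61
{'side': [array([[343., 234.],
       [346., 258.],
       [269., 258.],
       [269., 234.]]), array([[350., 283.],
       [350., 311.],
       [267., 311.],
       [267., 283.]]), array([[358., 372.],
       [265., 377.],
       [265., 343.],
       [352., 338.]])], 'top': [array([[246., 300.],
       [217., 305.],
       [207., 226.],
       [236., 222.]]), array([[188., 308.],
       [158., 310.],
       [153., 232.],
       [181., 229.]]), array([[133., 312.],
       [104., 317.],
       [ 96., 239.],
       [124., 235.]])]}
```

View pics/zs.png

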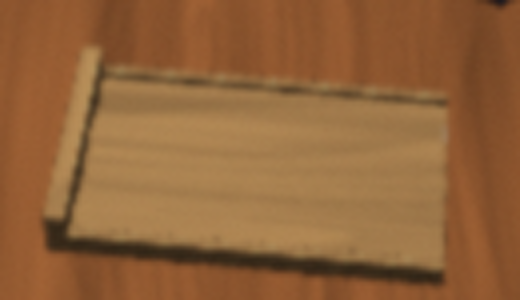

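View pics/zt.png

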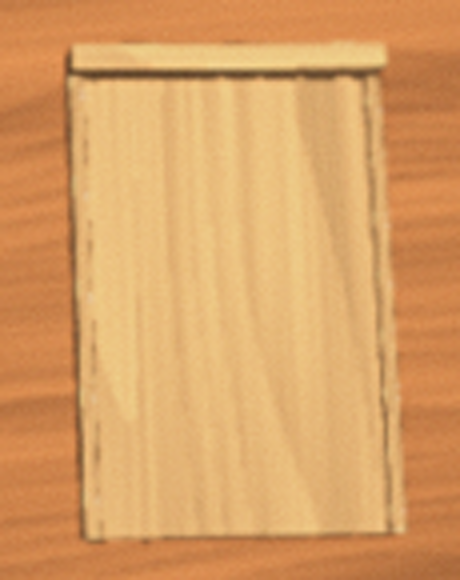

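Both zooms show the board clearly. The stop's face-side edge runs (70,68)-(386,66) in the top zoom and (66,221)-(101,50) in the side zoom. The open end is at (85,538)/(404,531) in the top zoom and (442,268)/(447,94) in the side zoom.

```bash
cat > b.py <<'E'
from h import *
np.set_printoptions(precision=4,suppress=True)
S=np.array([(66,221),(101,50),(442,266),(447,94)])/4+[239.6,104.6]
T=np.array([(70,69),(386,67),(85,538),(404,531)])/4+[334.6,174.6]
print(tri(S,T)); 
for z,i in((.032,slice(0,2)),(.017,slice(2,4))): print(z,plane("side",S[i],z)[:,:2].tolist(),plane("top",T[i],z)[:,:2].tolist())
# fit: model points of board (frame at rack_stop)
from scipy.optimize import least_squares
M=np.array([(0,.085,.02),(0,-.085,.02),(-.246,.085,.005),(-.246,-.085,.005)])
def W(v):
    c,s=np.cos(v[2]),np.sin(v[2]); return M@np.array([[c,s,0],[-s,c,0],[0,0,1]])+[v[0],v[1],.012]
r=least_squares(lambda v:np.r_[(proj("side",W(v))-S).ravel(),(proj("top",W(v))-T).ravel()],[.6,-.2,0])
print("stop pose",r.x,r.fun.round(1))
# plate corners from tops + bystanders
bs=tri([(240,256),(239,341)],[(210,198),(118,213)]);print("bystanders",bs)
pc=tri([(229,225),(361,224),(383,388)],[(248,180),(271,319),(94,344)]);print("plate",pc)
s=bot.read_state();print(cv2.Rodrigues(s["tcp_rot"])[0])
E
python3 b.py
```

```text
[[ 0.6485 -0.1688  0.0328]
 [ 0.6348 -0.3397  0.0307]
 [ 0.406  -0.1491  0.02  ]
 [ 0.3902 -0.3168  0.0173]]
0.032 [[0.6471059400072056, -0.1691094665904117], [0.6340795110000059, -0.33789016208855893]] [[0.6501972948790431, -0.16920723504914656], [0.6351305777487612, -0.33940623798554204]]
0.017 [[0.40589888289235804, -0.15212650885362422], [0.3895846928868203, -0.31696177284028193]] [[0.4055604458746672, -0.14938232984899055], [0.39070140167251044, -0.3170972835550756]]
stop pose [ 0.6425 -0.2544 -0.0855] [-1.  -0.2 -0.4 -0.3  0.6  1.  -0.2 -0.3  0.3  0.2 -0.1 -0.1 -0.3  0.5
  0.5  0.2]
bystanders [[0.6596 0.1293 0.0553]
 [0.6413 0.3164 0.0823]]
plate [[0.692  0.0477 0.0488]
 [0.4004 0.0274 0.0391]
 [0.388  0.3834 0.0605]]
[[-0.901   0.4339 -0.001 ]
 [ 0.4339  0.901  -0.0019]
 [ 0.0001 -0.0021 -1.    ]]
```

```bash
cat >> h.py <<'E'
def go(x,y,z,adeg,start=None):
    s=bot.read_state(); R=cv2.Rodrigues(s["tcp_rot"])[0]; p=s["tool_pos"]
    a=np.radians(adeg); yv=np.array([-np.sin(a),np.cos(a),0]); zv=np.array([0,0,-1.]); T=np.c_[np.cross(yv,zv),yv,zv]
    print("t",round(s["time"],2),"pos",p.round(4),"F",s["wrist_force"].round(2),"w",round(s["width"],3),"q6",s["q"][5].round(2))
    print("shift",(R.T@(np.array([x,y,z])-p)/.6).round(4),"turn",(cv2.Rodrigues(R.T@T)[0].ravel()/np.pi).round(4))
E
python3 -c "
from h import *
go(.452,.330,.105,4.3)"
```

```text
t 0.1 pos [0.2925 0.6075 0.217 ] F [ 0.59 -0.42  0.24] w 1.001 q6 -0.04
shift [-0.4402 -0.301   0.1873] turn [-0.0007 -0.0002 -0.1667]
```

Emit:
play_rows(
  commands=[
    [[-0.44, -0.301, 0.09, -0.0007, 0, -0.1667, 1], [-0.44, -0.301, 0.09, -0.0007, 0, -0.1667, 1], [-0.44, -0.301, 0.09, -0.0007, 0, -0.1667, 1], [-0.44, -0.301, 0.09, -0.0007, 0, -0.1667, 1], [-0.44, -0.301, 0.1, -0.0007, 0, -0.1667, 1], [-0.44, -0.301, 0.12, -0.0007, 0, -0.1667, 1], [-0.44, -0.301, 0.15, -0.0007, 0, -0.1667, 1], [-0.44, -0.301, 0.187, -0.0007, 0, -0.1667, 1]],
  ],
  force=30,
)

```text
time: 0.9
tool_pos: [0.4534, 0.3271, 0.1046]
tcp_rot: [0.111, -3.14, -0.001]
wrist_force: [-0.6, -0.1, -0.7]
width: 0.001
grip_force: 0.0
```

```bash
python3 -c "
from h import *
cv2.imwrite('pics/s1.png',cv2.resize(bot.read_camera('side')[180:420,200:420],None,fx=2.5,fy=2.5))
go(.452,.330,.090,4.3)"
```

```text
t 0.95 pos [0.4502 0.3268 0.1004] F [-1.28 -0.99 -1.87] w 0.0 q6 -1.06
shift [-0.0034  0.0051  0.0173] turn [-0.0006 -0.002  -0.0012]
```

View pics/s1.png

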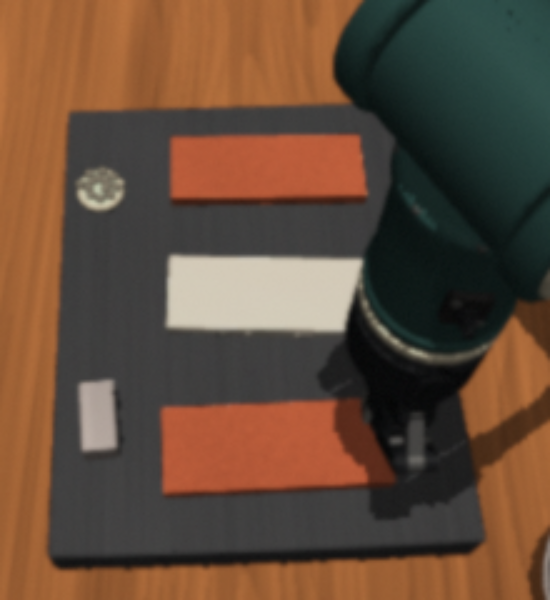

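The fingertips are over the -x end of the +y tile, well placed. I'll lower slowly.

Emit:
play_rows(
  commands=[
    [[0, 0, 0, 0, 0, 0, 1], [0, 0, 0.005, 0, 0, 0, 1], [0, 0, 0.01, 0, 0, 0, 1], [0, 0, 0.014, 0, 0, 0, 1], [0, 0, 0.018, 0, 0, 0, 1], [0, 0, 0.022, 0, 0, 0, 1], [0, 0, 0.022, 0, 0, 0, 1], [0, 0, 0.022, 0, 0, 0, 1]],
  ],
)

```text
time: 1.75
tool_pos: [0.4523, 0.3309, 0.0928]
tcp_rot: [-0.118, 3.139, 0.003]
wrist_force: [-1.1, 1.2, -0.3]
width: 0.007
grip_force: 0.0
```

Emit:
play_rows(
  commands=[
    [[0, 0, 0.0017, 0, 0, 0, 1], [0, 0, 0.0034, 0, 0, 0, 1], [0, 0, 0.005, 0, 0, 0, 1], [0, 0, 0.0066, 0, 0, 0, 1], [0, 0, 0.0066, 0, 0, 0, 1]],
  ],
)

```text
time: 2.25
tool_pos: [0.4523, 0.3308, 0.0887]
tcp_rot: [-0.118, 3.139, 0.003]
wrist_force: [1.0, -0.6, 0.5]
width: 0.002
grip_force: 0.0
```

Emit:
play_rows(
  commands=[
    [[0, 0, 0.0008, 0, 0, 0, 1], [0, 0, 0.0016, 0, 0, 0, 1], [0, 0, 0.0016, 0, 0, 0, 1]],
  ],
)

```text
time: 2.55
tool_pos: [0.4523, 0.3309, 0.0879]
tcp_rot: [-0.118, 3.139, 0.003]
wrist_force: [0.5, 0.4, -0.6]
width: -0.001
grip_force: 0.0
```

Emit:
play_rows(
  commands=[
    [[0, 0, 0.0008, 0, 0, 0, 1], [0, 0, 0.0016, 0, 0, 0, 1], [0, 0, 0.0016, 0, 0, 0, 1]],
  ],
)

```text
time: 2.85
tool_pos: [0.4523, 0.3309, 0.0869]
tcp_rot: [-0.118, 3.139, 0.003]
wrist_force: [-0.1, -0.5, -0.1]
width: 0.001
grip_force: 0.0
```

Emit:
play_rows(
  commands=[
    [[0, 0, 0.0008, 0, 0, 0, 1], [0, 0, 0.0016, 0, 0, 0, 1], [0, 0, 0.0016, 0, 0, 0, 1]],
  ],
)

```text
time: 3.15
tool_pos: [0.4523, 0.3309, 0.0859]
tcp_rot: [-0.118, 3.139, 0.003]
wrist_force: [0.4, 0.3, -0.8]
width: -0.003
grip_force: 0.0
```

Emit:
play_rows(
  commands=[
    [[0, 0, 0.0008, 0, 0, 0, 1], [0, 0, 0.0016, 0, 0, 0, 1], [0, 0, 0.0016, 0, 0, 0, 1]],
  ],
)

```text
time: 3.45
tool_pos: [0.4523, 0.3309, 0.085]
tcp_rot: [-0.118, 3.139, 0.003]
wrist_force: [0.7, -0.4, -0.7]
width: 0.0
grip_force: 0.0
```

```bash
cat > d.py <<'E'
from h import *
import sys
n=sys.argv[1]
a=cv2.imread("pics/side0.png"); b=bot.read_camera("side"); cv2.imwrite(f"pics/{n}.png",b)
for i,(x,y,w,h) in enumerate([(255,228,50,36),(255,276,50,42),(253,332,50,52)]):
    A=cv2.cvtColor(a,6)[y:y+h,x:x+w].astype(np.float32);B=cv2.cvtColor(b,6)[y:y+h,x:x+w].astype(np.float32)
    print(i,"absdiff",np.abs(A-B).mean().round(2),"shift",np.round(cv2.phaseCorrelate(A,B,cv2.createHanningWindow((w,h),5)),2))
s=bot.read_state();print(s["time"],s["tool_pos"].round(4),s["wrist_force"].round(2),s["torque"].round(3))
E
python3 d.py s2
```

```text
Traceback (most recent call last):
  File "d.py", line 7, in <module>
    print(i,"absdiff",np.abs(A-B).mean().round(2),"shift",np.round(cv2.phaseCorrelate(A,B,cv2.createHanningWindow((w,h),5)),2))
                                                          ~~~~~~~~^^^^^^^^^^^^^^^^^^^^^^^^^^^^^^^^^^^^^^^^^^^^^^^^^^^^^^^^^^^^
ValueError: setting an array element with a sequence. The requested array has an inhomogeneous shape after 1 dimensions. The detected shape was (2,) + inhomogeneous part.
```

```bash
sed -i 's/np.round(cv2.phaseCorrelate(A,B,cv2.createHanningWindow((w,h),5)),2)/np.round(cv2.phaseCorrelate(A,B,cv2.createHanningWindow((w,h),5))[0],2)/' d.py; python3 d.py s2
```

```text
0 absdiff 11.62 shift [-0.04 -0.21]
1 absdiff 16.08 shift [-0.1   0.55]
2 absdiff 11.61 shift [-0.02 -0.02]
3.55 [0.4524 0.3309 0.085 ] [-0.2  -0.09  0.82] [0.016 0.011 0.   ]
```

Emit:
play_rows(
  commands=[
    [[0, 0, 0.0008, 0, 0, 0, 1], [0, 0, 0.0016, 0, 0, 0, 1], [0, 0, 0.0016, 0, 0, 0, 1]],
  ],
)

```text
time: 3.85
tool_pos: [0.4523, 0.3309, 0.084]
tcp_rot: [-0.118, 3.139, 0.003]
wrist_force: [-0.4, 0.5, 0.0]
width: 0.0
grip_force: 0.0
```

```bash
python3 d.py s3; python3 -c "
import cv2,numpy as np
a=cv2.imread('pics/side0.png')[325:390,245:370];b=cv2.imread('pics/s3.png')[325:390,245:370]
cv2.imwrite('pics/c3.png',cv2.resize(np.vstack([a,b]),None,fx=4,fy=4,interpolation=2))"
```

```text
0 absdiff 11.53 shift [-0.16 -0.04]
1 absdiff 15.97 shift [-0.02  0.52]
2 absdiff 11.52 shift [-0.08 -0.18]
3.9 [0.4523 0.3309 0.0841] [-0.32  0.08 -0.07] [-0.001 -0.023  0.024]
```

View pics/c3.png

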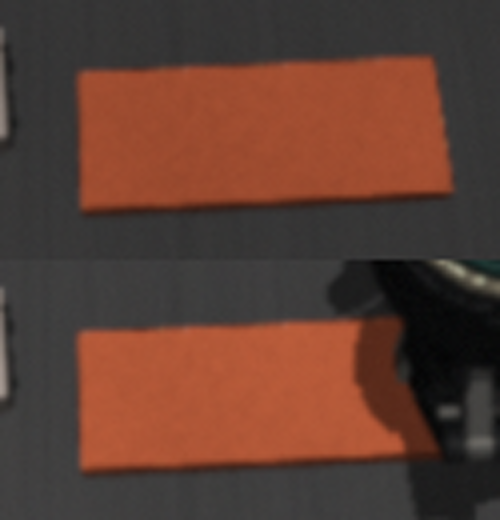

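The lower crop shows the far end of the tile unmoved. The finger is seen at (445-495,380-460) in it, so I'll check where the tip should project.

```bash
python3 -c "
from h import *
for n in P: print(n,'cam',-P[n][2].T@P[n][3])
for z in (.06,.085,.12): print(z,proj('side',[[.4523,.3309,z]]),proj('top',[[.4523,.3309,z]]), 'crop',(proj('side',[[.4523,.3309,z]])-[245,325])*4+[0,260])
im=bot.read_camera('top')[210:350,60:260];cv2.imwrite('pics/t4.png',cv2.resize(im,None,fx=4,fy=4,interpolation=2))
print((proj('top',[[.4523,.3309,.06]])-[60,210])*4)
"
```

```text
side cam [0.56466935 0.54427213 0.76653014]
top cam [0.39588079 0.00859663 1.15146366]
0.06 [[346.55475895 357.08887167]] [[118.2815563  307.27878047]] crop [[406.2190358  388.35548667]]
0.085 [[348.63071497 352.73927899]] [[114.61999144 306.91268401]] crop [[414.52285987 370.95711597]]
0.12 [[351.7545783  346.17781791]] [[109.21217218 306.36819242]] crop [[427.01831322 344.71127163]]
[[233.12622521 389.1151219 ]]
```

View pics/t4.png

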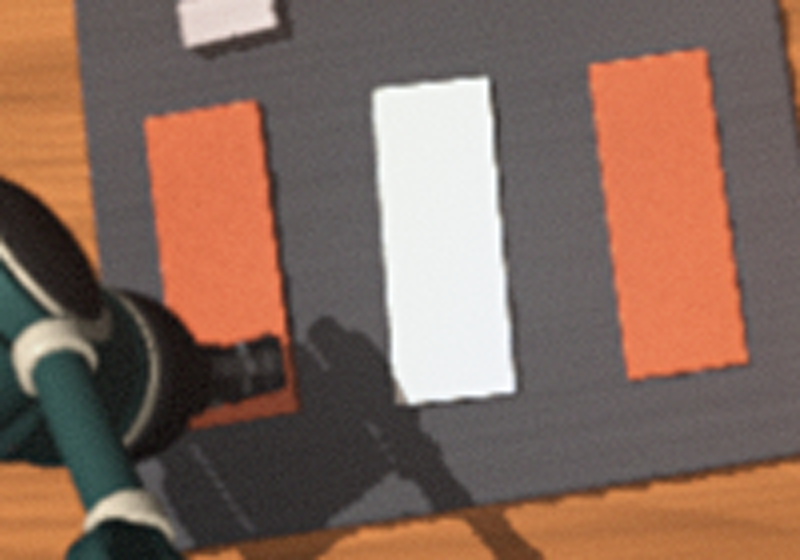

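```bash
cat > v.py <<'E'
from h import *
import sys
def view(name,sb,tb,pts):
    out=[]
    for n,(x,y,w,h),k in(("side",sb,6),("top",tb,6)):
        im=bot.read_camera(n); c=cv2.resize(im[y:y+h,x:x+w],(w*k,h*k),interpolation=2)
        c=np.clip(c.astype(float)*1.6,0,255).astype(np.uint8)
        for p,col in pts:
            u=(proj(n,[p])[0]-[x,y]+.5)*k; cv2.circle(c,tuple(int(v) for v in u),3,col,-1)
        out.append(c)
    cv2.imwrite(f"pics/{name}.png",np.hstack(out))
E
python3 -c "
from v import *
s=bot.read_state();p=s['tool_pos'];G=(0,255,0)
view('v5',(310,310,65,90),(85,265,65,90),[(p,(255,0,0)),(p-[0,0,.025],G),(p-[0,0,.012],(0,255,255))])
"
```

```text
(no output)
```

View pics/v5.png

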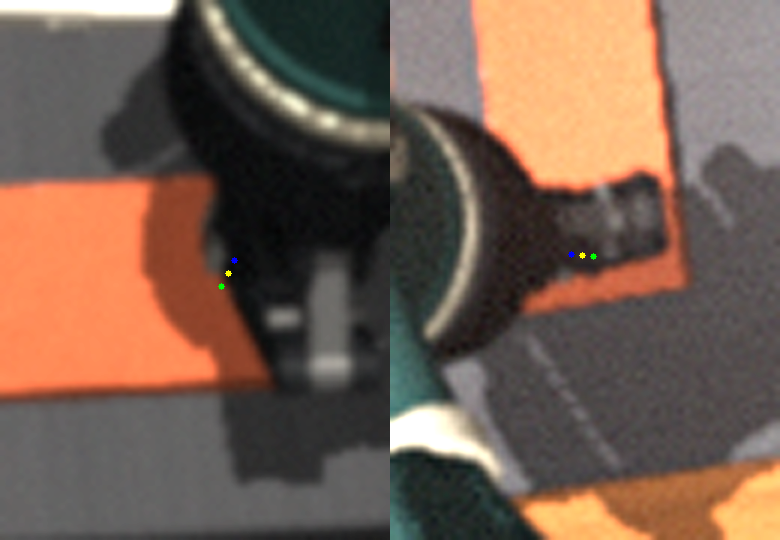

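The visible parts are the finger knuckles, spread to ±y, and the tip itself is hidden. The tile has not tipped, so there is no contact yet. I'll keep lowering in small steps.

Emit:
play_rows(
  commands=[
    [[0, 0, 0.001, 0, 0, 0, 1], [0, 0, 0.002, 0, 0, 0, 1], [0, 0, 0.002, 0, 0, 0, 1]],
  ],
)

```text
time: 4.35
tool_pos: [0.4523, 0.3309, 0.0828]
tcp_rot: [-0.118, 3.139, 0.003]
wrist_force: [-0.1, 0.9, 0.2]
width: -0.001
grip_force: 0.0
```

Emit:
play_rows(
  commands=[
    [[0, 0, 0.001, 0, 0, 0, 1], [0, 0, 0.002, 0, 0, 0, 1], [0, 0, 0.002, 0, 0, 0, 1]],
  ],
)

```text
time: 4.65
tool_pos: [0.4523, 0.3309, 0.0816]
tcp_rot: [-0.118, 3.139, 0.003]
wrist_force: [0.5, -0.1, 0.3]
width: -0.0
grip_force: 0.0
```

```bash
cat > d.py <<'E'
from h import *
a=cv2.imread("pics/side0.png"); b=bot.read_camera("side")
for n,a in(("side",a),("top",cv2.imread("pics/top0.png"))):
  b=bot.read_camera(n)
  for i,(x,y,w,h) in enumerate([(257,228,50,36),(257,276,50,42),(255,332,50,52)] if n=="side" else [(200,215,50,40),(145,222,46,40),(88,228,45,40)]):
    A,B=[np.float32(cv2.GaussianBlur(v[:,:,2],(0,0),.7)[y:y+h,x:x+w]) for v in(a,b)]
    cc,W=cv2.findTransformECC(A,B,np.eye(2,3,dtype=np.float32),cv2.MOTION_TRANSLATION)
    print(n,i,"cc",round(cc,3),"shift",W[:,2].round(2))
s=bot.read_state();print(s["time"],s["tool_pos"].round(4),s["wrist_force"].round(2),s["torque"].round(3))
E
python3 d.py
python3 -c "
from h import *
for n in P: print(n,proj(n,[[.597,.345,.071]])-proj(n,[[.597,.345,.064]]))"
```

```text
side 0 cc 1.0 shift [-0.02  0.  ]
side 1 cc 1.0 shift [-0.01  0.  ]
side 2 cc 1.0 shift [-0.02  0.01]
top 0 cc 1.0 shift [ 0.01 -0.01]
top 1 cc 1.0 shift [-0.   -0.02]
top 2 cc 1.0 shift [ 0.   -0.05]
4.8 [0.4524 0.3309 0.0817] [-0.06 -0.25  0.25] [ 0.011  0.008 -0.002]
side [[-0.1225824  -1.16339123]]
top [[-1.04616078 -0.52886006]]
```

ECC alignment is precise, and no tile has moved. I'll continue down.

Emit:
play_rows(
  commands=[
    [[0, 0, 0.001, 0, 0, 0, 1], [0, 0, 0.002, 0, 0, 0, 1], [0, 0, 0.002, 0, 0, 0, 1]],
  ],
)

```text
time: 5.1
tool_pos: [0.4523, 0.3309, 0.0804]
tcp_rot: [-0.118, 3.139, 0.003]
wrist_force: [0.2, -0.1, 0.7]
width: -0.003
grip_force: 0.0
```

Emit:
play_rows(
  commands=[
    [[0, 0, 0.001, 0, 0, 0, 1], [0, 0, 0.002, 0, 0, 0, 1], [0, 0, 0.002, 0, 0, 0, 1]],
  ],
)

```text
time: 5.4
tool_pos: [0.4523, 0.3309, 0.0792]
tcp_rot: [-0.118, 3.139, 0.003]
wrist_force: [-0.0, 0.8, -0.3]
width: 0.001
grip_force: 0.0
```

```bash
python3 d.py|grep -E " 2 |0\.[34]"
```

```text
side 2 cc 1.0 shift [-0.02  0.01]
top 2 cc 1.0 shift [ 0.03 -0.04]
5.55 [0.4524 0.3309 0.0793] [-0.02  0.54  0.15] [ 0.027  0.023 -0.029]
```

Emit:
play_rows(
  commands=[
    [[0, 0, 0.001, 0, 0, 0, 1], [0, 0, 0.002, 0, 0, 0, 1], [0, 0, 0.002, 0, 0, 0, 1]],
  ],
)

```text
time: 5.85
tool_pos: [0.4523, 0.3309, 0.078]
tcp_rot: [-0.118, 3.139, 0.003]
wrist_force: [-0.9, 0.7, 0.3]
width: 0.001
grip_force: 0.0
```

Emit:
play_rows(
  commands=[
    [[0, 0, 0.001, 0, 0, 0, 1], [0, 0, 0.002, 0, 0, 0, 1], [0, 0, 0.002, 0, 0, 0, 1]],
  ],
)

```text
time: 6.15
tool_pos: [0.4523, 0.3309, 0.0768]
tcp_rot: [-0.118, 3.139, 0.003]
wrist_force: [-0.2, 0.5, 0.5]
width: 0.0
grip_force: 0.0
```

```bash
python3 d.py|grep -E " 2 |0\.[34]"
```

```text
side 2 cc 1.0 shift [-0.01  0.01]
top 2 cc 1.0 shift [ 0.02 -0.05]
6.3 [0.4524 0.3309 0.0769] [ 0.75 -0.36  0.3 ] [-0.021 -0.    -0.083]
```

```bash
python3 -c "
from v import *
s=bot.read_state();p=s['tool_pos'];G=(0,255,0);B=(255,0,0)
R=cv2.Rodrigues(s['tcp_rot'])[0];y=R[:,1];x=R[:,0]
pts=[(p,B),(p-[0,0,.012],G)]+[(p+[0,0,-.012]+u*.0145*y+v*.011*x,(0,255,255)) for u in(-1,1) for v in(-1,1)]+[(p+[0,0,.048]+u*.0425*y+v*.038*x,(255,0,255)) for u in(-1,1) for v in(-1,1)]
view('v6',(310,310,65,90),(85,265,65,90),pts)
"
```

```text
(no output)
```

View pics/v6.png

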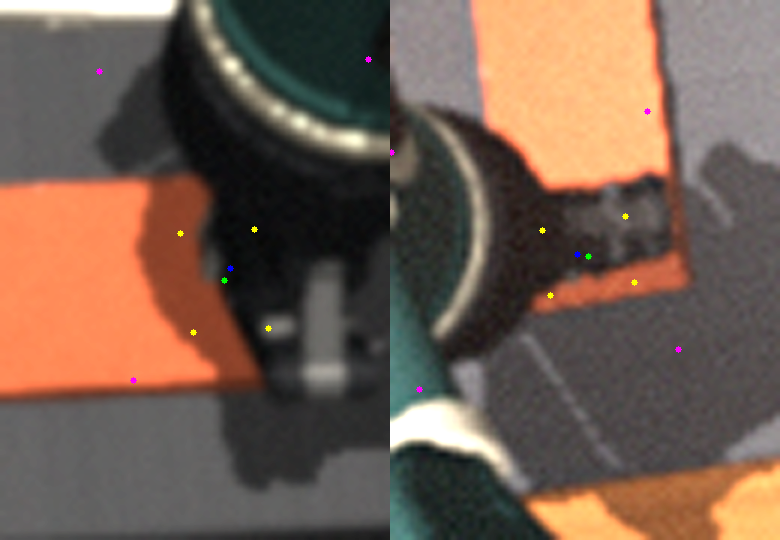

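The knuckles hide the tip, so this picture doesn't settle where it is. Contact by force will decide. I'm continuing gently.

Emit:
play_rows(
  commands=[
    [[0, 0, 0.0008, 0, 0, 0, 1], [0, 0, 0.0016, 0, 0, 0, 1], [0, 0, 0.0016, 0, 0, 0, 1]],
  ],
)

```text
time: 6.7
tool_pos: [0.4523, 0.3309, 0.0758]
tcp_rot: [-0.118, 3.139, 0.003]
wrist_force: [0.2, 0.4, 1.1]
width: 0.003
grip_force: 0.0
```

Emit:
play_rows(
  commands=[
    [[0, 0, 0.0008, 0, 0, 0, 1], [0, 0, 0.0016, 0, 0, 0, 1], [0, 0, 0.0016, 0, 0, 0, 1]],
  ],
)

```text
time: 7.0
tool_pos: [0.4523, 0.3309, 0.0749]
tcp_rot: [-0.118, 3.139, 0.003]
wrist_force: [0.4, -0.1, -0.4]
width: -0.001
grip_force: 0.0
```

```bash
python3 d.py|grep -E " 2 |0\.[34]";python3 -c "
from h import *
print(bot.read_state())"
```

```text
side 2 cc 1.0 shift [-0.02  0.01]
top 2 cc 1.0 shift [-0.   -0.04]
7.15 [0.4524 0.331  0.075 ] [-0.49 -0.23 -0.1 ] [-0.027 -0.055 -0.019]
{'time': 7.15, 'q': array([ 5.86170264e-01,  1.80886345e-01,  1.98753595e+00,  1.88845346e-03,
        9.71655098e-01, -1.06058730e+00]), 'joint_vel': array([ 0.00075101, -0.0011027 , -0.00100626, -0.00077889, -0.0005666 ,
       -0.00025893]), 'joint_torque': array([-1.20746368e-03, -4.19105494e+01, -3.17471552e+01,  6.47610286e-03,
       -5.88777752e-03,  2.05495951e-06]), 'tool_pos': array([0.45237417, 0.33095179, 0.07499976]), 'tcp_rot': array([-0.11760312,  3.13890851,  0.00333171]), 'wrist_force': array([-0.48516113, -0.23008223, -0.09949012]), 'torque': array([-0.0273246 , -0.05486211, -0.01854542]), 'grip_force': 0.0, 'width': -0.0031255318443780588}
```

```bash
python3 -c "
from h import *
from scipy.optimize import least_squares
y=np.array([-.075,.997,0])
for fs,ft in(((361.7,374.2),(131.3,302.5)),((362.5,355),(128,302))):
  f=lambda v:np.r_[proj('side',[v[:3]+v[3]*y])[0]-fs,proj('top',[v[:3]-v[3]*y])[0]-ft]
  r=least_squares(f,[.452,.331,.1,.04]);print(r.x.round(4),r.fun.round(2))
s=bot.read_state();print(s['tool_pos'])
"
```

```text
[0.4502 0.3312 0.1548 0.0535] [ 0. -0. -0.  0.]
[0.4509 0.3203 0.1795 0.0432] [ 0.  0.  0. -0.]
[0.45237417 0.33095179 0.07499976]
```

Emit:
play_rows(
  commands=[
    [[0, 0, 0.0008, 0, 0, 0, 1], [0, 0, 0.0016, 0, 0, 0, 1], [0, 0, 0.0016, 0, 0, 0, 1]],
  ],
)

```text
time: 7.45
tool_pos: [0.4523, 0.3309, 0.074]
tcp_rot: [-0.118, 3.139, 0.003]
wrist_force: [0.3, -0.3, 0.9]
width: -0.005
grip_force: 0.0
```

Emit:
play_rows(
  commands=[
    [[0, 0, 0.0008, 0, 0, 0, 1], [0, 0, 0.0016, 0, 0, 0, 1], [0, 0, 0.0016, 0, 0, 0, 1]],
  ],
)

```text
time: 7.75
tool_pos: [0.4523, 0.3309, 0.073]
tcp_rot: [-0.118, 3.139, 0.003]
wrist_force: [-1.3, -0.3, -0.4]
width: 0.003
grip_force: 0.0
```

```bash
python3 -c "
from h import *
im=bot.read_camera('side');cv2.imwrite('pics/s7.png',im)
g=cv2.cvtColor(im,6)
print('cols 338-364, rows 340-378'); print(g[340:379:2,338:366:2]); print(im[340:379:2,338:366:2,2]>1.7*im[340:379:2,338:366:2,0].astype(float))
" | sed 's/True/T/g;s/False/./g'
```

```text
cols 338-364, rows 340-378
[[ 50  55  32  10  10   9   9  11  10  10  10  12  19  17]
 [ 53  52  50  30   9   9   9   8  10   8  12  12  11  12]
 [ 54  53  52  36   9   8  10  10  10   9  11   8   6  10]
 [ 53  55  52  35  10   9  10   7   8  10   9  11   8  10]
 [ 54  53  48  25   8   9   8   6   9   9  10   9  10  10]
 [ 53  55  44  22   8   9   9  10   7  10   9  10   9   9]
 [ 54  54  41  30  17   8  10  10   7   9  12  10  10   7]
 [ 53  54  50  43  29   7   9  13   7   9  12  17  29  31]
 [ 55  54  52  48  25   7   7  13  11  11  16  24  45  47]
 [ 54  52  53  53  27   7   8  13  16  12  15  32  62  65]
 [ 53  54  54  53  45  11  11  14  18  16  16  41  66  65]
 [ 55  54  54  54  53  20   9  18  20  21  23  46  66  68]
 [ 64  55  54  53  53  33  10  22  66  73  56  49  66  67]
 [103  70  54  53  52  47  16  15  49  49  38  46  67  67]
 [111 105  84  54  54  54  32   6  17  19  19  46  67  67]
 [114 111 109  90  57  54  46  13  12  22  25  51  70  72]
 [108 106 105 103  64  50  49  28  20  34  38  75  99  99]
 [ 58  56  52  48  38  35  33  28  19  30  32  59  74  74]
 [ 59  59  
[... 157 characters left out ...]
 . . . . . . . .
  . .]
 [ T  T  T  T . . . . . . . .
  . .]
 [ T  T  T . . . . . . . . .
  . .]
 [ T  T  T . . . . . . . . .
  . .]
 [ T  T  T . . . . . . . . .
  . .]
 [ T  T  T . . . . . . . . .
  . .]
 [ T  T  T . . . . . . . . .
  . .]
 [ T  T  T . . . . . . . . .
  . .]
 [ T  T  T  T  T . . . . . . .
  . .]
 [ T  T  T  T  T . . . . . . .
  . .]
 [ T  T  T  T  T  T . . . . . .
  . .]
 [ T  T  T  T  T  T . . . . . .
  . .]
 [ T  T  T  T  T  T  T . . . . .
  . .]
 [ T  T  T  T  T  T  T . . . . .
  . .]
 [ T  T  T  T  T  T  T  T . . . .
  . .]
 [ T  T  T  T  T  T  T  T . . . .
  . .]
 [ T  T  T  T  T  T  T  T . . . .
  . .]
 [. . . . . . . . . . . .
  . .]
 [. . . . . . . . . . . .
  . .]]
```

Emit:
play_rows(
  commands=[
    [[0, 0, 0.0016, 0, 0, 0, 1], [0, 0, 0.0033, 0, 0, 0, 1], [0, 0, 0.005, 0, 0, 0, 1], [0, 0, 0.0067, 0, 0, 0, 1], [0, 0, 0.0067, 0, 0, 0, 1]],
  ],
)

```text
time: 8.3
tool_pos: [0.4522, 0.3309, 0.0688]
tcp_rot: [-0.118, 3.139, 0.003]
wrist_force: [-0.1, -0.4, 0.1]
width: -0.002
grip_force: 0.0
```

```bash
python3 d.py|grep -E " 2 |0\.[34]"; cat > g.py <<'E'
from h import *
im=bot.read_camera('side').astype(int)
for r in range(338,380,2):
    print(r,''.join('T' if im[r,c,2]>1.7*im[r,c,0] and im[r,c,2]>40 else ('#' if im[r,c].max()<24 else '+') for c in range(330,370)))
E
python3 g.py
```

```text
side 2 cc 1.0 shift [-0.03  0.01]
top 2 cc 1.0 shift [ 0.02 -0.05]
8.45 [0.4524 0.331  0.0691] [-0.64  0.38  0.57] [ 0.027 -0.051  0.018]
338 +++++++++++#######################++++++
340 TTTTTTTTTTTT+#################++########
342 TTTTTTTTTTTTT+##########################
344 TTTTTTTTTTTTTTT#########################
346 TTTTTTTTTTTTTT+#########################
348 TTTTTTTTTTTTT+##########################
350 TTTTTTTTTTTTT+##########################
352 TTTTTTTTTTTTT+##########################
354 TTTTTTTTTTTTT+++########################
356 TTTTTTTTTTTTT+++##############++++++####
358 TTTTTTTTTTTTTTTT##############+++++++###
360 TTTTTTTTTTTTTTTTT############++++++++##+
362 TTTTTTTTTTTTTTTTT+###########+++++++++++
364 TTTTTTTTTTTTTTTTTT+###++++++++++++++++++
366 TTTTTTTTTTTTTTTTTTT+##++++++++++++++++++
368 TTTTTTTTTTTTTTTTTTTT+###++###++++++++###
370 TTTTTTTTTTTTTTTTTTTTT+######++++++++++##
372 TTTTTTTTTTTTTTTTTTTTTT+##+++++++++++++++
374 TTTTTTTTTTTTTTTTTTTTTT+#++++++++++++++++
376 +++++++++++++++++++++++###++++++++++++##
378 ++++++++++++++++++++++++####++++++++++++
```

```bash
python3 -c "
from h import *
for z in(.064,.075,.085,.095,.105): print(z,plane('side',[(342.7,357.5)],z).round(4))"
```

```text
0.064 [[0.4597 0.333  0.064 ]]
0.075 [[0.4614 0.3363 0.075 ]]
0.085 [[0.4629 0.3393 0.085 ]]
0.095 [[0.4644 0.3423 0.095 ]]
0.105 [[0.4659 0.3453 0.105 ]]
```

Emit:
play_rows(
  commands=[
    [[0, 0, 0.0016, 0, 0, 0, 1], [0, 0, 0.0033, 0, 0, 0, 1], [0, 0, 0.0033, 0, 0, 0, 1]],
  ],
)

```text
time: 8.8
tool_pos: [0.4522, 0.3309, 0.0669]
tcp_rot: [-0.118, 3.139, 0.003]
wrist_force: [0.2, 0.2, -0.6]
width: -0.001
grip_force: 0.0
```

Emit:
play_rows(
  commands=[
    [[0, 0, 0.0016, 0, 0, 0, 1], [0, 0, 0.0033, 0, 0, 0, 1], [0, 0, 0.005, 0, 0, 0, 1], [0, 0, 0.0067, 0, 0, 0, 1], [0, 0, 0.0067, 0, 0, 0, 1]],
  ],
)

```text
time: 9.3
tool_pos: [0.4523, 0.3309, 0.0628]
tcp_rot: [-0.118, 3.139, 0.003]
wrist_force: [-0.0, -0.1, -1.0]
width: -0.0
grip_force: 0.0
```

```bash
python3 d.py|grep -E " 2 |0\.[34]"; python3 g.py
```

```text
side 2 cc 1.0 shift [-0.02  0.01]
top 2 cc 1.0 shift [ 0.03 -0.04]
9.45 [0.4524 0.331  0.0631] [ 0.67 -0.33  0.58] [-0.05   0.04  -0.015]
338 +++++++++##############+#####+++++++++++
340 TTTTTTTTTT+################++######+++++
342 TTTTTTTTTTTT+####################+######
344 TTTTTTTTTTTTT+##########################
346 TTTTTTTTTTTTTT+#########################
348 TTTTTTTTTTTTT+##########################
350 TTTTTTTTTTTTT+##########################
352 TTTTTTTTTTTT+###########################
354 TTTTTTTTTTTTT++#########################
356 TTTTTTTTTTTTT+++###############++++#####
358 TTTTTTTTTTTTT+++#############+++++++####
360 TTTTTTTTTTTTTTTT#############+++++++###+
362 TTTTTTTTTTTTTTTT+###########++++++++++++
364 TTTTTTTTTTTTTTTTT+##########++++++++++++
366 TTTTTTTTTTTTTTTTTT+###++++++++++++++++++
368 TTTTTTTTTTTTTTTTTTT+##+++++++++++++++#++
370 TTTTTTTTTTTTTTTTTTTT+#######++++++++###+
372 TTTTTTTTTTTTTTTTTTTTT#####++++++++++++++
374 TTTTTTTTTTTTTTTTTTTTT+##++++++++++++++++
376 ++++++++++++++++++++++##++++++++++++++++
378 +++++++++++++++++++++++######+++++++####
```

Emit:
play_rows(
  commands=[
    [[0, 0, 0.0016, 0, 0, 0, 1], [0, 0, 0.0033, 0, 0, 0, 1], [0, 0, 0.0033, 0, 0, 0, 1]],
  ],
)

```text
time: 9.8
tool_pos: [0.4523, 0.3309, 0.0609]
tcp_rot: [-0.118, 3.139, 0.003]
wrist_force: [0.8, -0.0, -0.1]
width: 0.001
grip_force: 0.0
```

Emit:
play_rows(
  commands=[
    [[0, 0, 0.0016, 0, 0, 0, 1], [0, 0, 0.0033, 0, 0, 0, 1], [0, 0, 0.0033, 0, 0, 0, 1]],
  ],
)

```text
time: 10.1
tool_pos: [0.4522, 0.3309, 0.0589]
tcp_rot: [-0.118, 3.139, 0.003]
wrist_force: [0.3, 0.0, -0.3]
width: 0.001
grip_force: 0.0
```

```bash
python3 d.py|grep -E " 2 |0\.[34]"; python3 g.py|sed -n 6,13p
```

```text
side 2 cc 1.0 shift [-0.02  0.01]
top 2 cc 1.0 shift [ 0.02 -0.05]
10.25 [0.4524 0.331  0.0591] [ 0.85  0.55 -0.21] [-0.026  0.011 -0.018]
348 TTTTTTTTTTTTT+##########################
350 TTTTTTTTTTTTT+##########################
352 TTTTTTTTTTTT+###########################
354 TTTTTTTTTTTT++##########################
356 TTTTTTTTTTTT++++########################
358 TTTTTTTTTTTT+++##############++++++#####
360 TTTTTTTTTTTTTTT+############+++++++####+
362 TTTTTTTTTTTTTTTT############++++++++#+++
```

Emit:
play_rows(
  commands=[
    [[0, 0, 0.0016, 0, 0, 0, 1], [0, 0, 0.0033, 0, 0, 0, 1], [0, 0, 0.0033, 0, 0, 0, 1]],
  ],
)

```text
time: 10.6
tool_pos: [0.4522, 0.3309, 0.0569]
tcp_rot: [-0.118, 3.139, 0.003]
wrist_force: [0.2, -0.5, -0.3]
width: -0.001
grip_force: 0.0
```

Emit:
play_rows(
  commands=[
    [[0, 0, 0.0016, 0, 0, 0, 1], [0, 0, 0.0033, 0, 0, 0, 1], [0, 0, 0.0033, 0, 0, 0, 1]],
  ],
)

```text
time: 10.9
tool_pos: [0.4522, 0.3309, 0.0549]
tcp_rot: [-0.118, 3.139, 0.003]
wrist_force: [0.1, 0.0, -0.2]
width: 0.003
grip_force: 0.0
```

```bash
python3 d.py|grep -E " 2 |0\.[34]"; python3 g.py|sed -n 6,15p
```

```text
side 2 cc 1.0 shift [-0.02  0.01]
top 2 cc 1.0 shift [ 0.02 -0.04]
11.05 [0.4524 0.331  0.0551] [-0.45  0.39 -0.23] [ 0.01  -0.088  0.055]
348 TTTTTTTTTTTTT+##########################
350 TTTTTTTTTTTTT+##########################
352 TTTTTTTTTTTT+###########################
354 TTTTTTTTTTTT+###########################
356 TTTTTTTTTTTT+++#########################
358 TTTTTTTTTTTT+++###############++++#####+
360 TTTTTTTTTTTTT++#############++++++#####+
362 TTTTTTTTTTTTTTT+############+++++++###++
364 TTTTTTTTTTTTTTTT+##########+++++++++++++
366 TTTTTTTTTTTTTTTTT#####++++++++++++++++++
```

Emit:
play_rows(
  commands=[
    [[0, 0, 0.0016, 0, 0, 0, 1], [0, 0, 0.0033, 0, 0, 0, 1], [0, 0, 0.0033, 0, 0, 0, 1]],
  ],
)

```text
time: 11.4
tool_pos: [0.4523, 0.3309, 0.053]
tcp_rot: [-0.118, 3.139, 0.003]
wrist_force: [0.0, -0.2, 0.1]
width: 0.003
grip_force: 0.0
```

```bash
python3 d.py|grep -E " 2 |0\.[34]"
```

```text
side 2 cc 1.0 shift [-0.03  0.01]
top 2 cc 1.0 shift [ 0.02 -0.04]
11.55 [0.4524 0.331  0.0531] [ 0.13  0.66 -0.13] [0.024 0.026 0.014]
```

Emit:
play_rows(
  commands=[
    [[0, 0, 0.0016, 0, 0, 0, 1], [0, 0, 0.0025, 0, 0, 0, 1], [0, 0, 0.0025, 0, 0, 0, 1]],
  ],
)

```text
time: 11.85
tool_pos: [0.4523, 0.3309, 0.0515]
tcp_rot: [-0.118, 3.139, 0.003]
wrist_force: [-0.3, -0.4, -1.0]
width: -0.005
grip_force: 0.0
```

```bash
python3 d.py|grep -E " 2 |0\.[34]"; python3 g.py|sed -n 9,15p
```

```text
side 2 cc 1.0 shift [-0.02  0.01]
top 2 cc 1.0 shift [ 0.02 -0.04]
12.0 [0.4524 0.331  0.0516] [0.06 0.64 0.45] [ 0.014 -0.01  -0.002]
354 TTTTTTTTTTTT+###########################
356 TTTTTTTTTTTT++##########################
358 TTTTTTTTTTTT+++###############++#######+
360 TTTTTTTTTTTT+++#############++++++#####+
362 TTTTTTTTTTTTTTT#############+++++++###++
364 TTTTTTTTTTTTTTT+###########+++++++++++++
366 TTTTTTTTTTTTTTTT+#########++++++++++++++
```

Emit:
play_rows(
  commands=[
    [[0, 0, 0.0012, 0, 0, 0, 1], [0, 0, 0.0025, 0, 0, 0, 1], [0, 0, 0.0025, 0, 0, 0, 1]],
  ],
)

```text
time: 12.35
tool_pos: [0.4525, 0.3311, 0.0511]
tcp_rot: [-0.118, 3.139, 0.003]
wrist_force: [-2.1, -2.5, 5.3]
width: 0.004
grip_force: 2.8
```

```bash
python3 d.py|grep -E " 2 |0\.[34]"
```

```text
side 2 cc 1.0 shift [-0.03  0.01]
top 2 cc 1.0 shift [ 0.02 -0.03]
12.5 [0.4525 0.3311 0.0511] [-1.96 -1.19  6.37] [-0.229  0.289 -0.016]
```

Emit:
play_rows(
  commands=[
    [[0, 0, 0.0012, 0, 0, 0, 1], [0, 0, 0.0025, 0, 0, 0, 1], [0, 0, 0.0025, 0, 0, 0, 1]],
  ],
)

```text
time: 12.8
tool_pos: [0.4526, 0.3311, 0.051]
tcp_rot: [-0.118, 3.139, 0.003]
wrist_force: [-6.2, -3.8, 14.6]
width: -0.0
grip_force: 7.4
```

```bash
python3 d.py|grep -E " 2 |0\.[34]"; python3 g.py|sed -n 9,15p
```

```text
side 2 cc 1.0 shift [-0.02  0.01]
top 2 cc 1.0 shift [ 0.02 -0.05]
12.95 [0.4526 0.3311 0.051 ] [-4.25 -3.62 14.86] [-0.614  0.901 -0.016]
354 TTTTTTTTTTT+############################
356 TTTTTTTTTTTT++#########################+
358 TTTTTTTTTTTT+++########################+
360 TTTTTTTTTTTT+++#############++++++#####+
362 TTTTTTTTTTTTTTT############+++++++####++
364 TTTTTTTTTTTTTTT+###########+++++++++++++
366 TTTTTTTTTTTTTTTT+#########++++++++++++++
```

Contact came at reported TCP z ≈ 0.051 and rises stiffly (6 then 15 N). The far end didn't move, so the +y tile is flat. The shut tip therefore sits about 13 mm above the reported TCP, and I'll use that offset from here on.

```bash
python3 -c "
from h import *
go(.454,.2185,.055,4.3)"
```

```text
t 13.0 pos [0.4525 0.3312 0.051 ] F [-4.94 -3.49 14.78] w 0.006 q6 -1.06
shift [ 0.0116 -0.1874 -0.0071] turn [ 0.0007  0.0002 -0.    ]
```

Emit:
play_rows(
  commands=[
    [[0, 0, -0.03, 0, 0, 0, 1], [0.0116, -0.08, -0.03, 0, 0, 0, 1], [0.0116, -0.16, -0.03, 0, 0, 0, 1], [0.0116, -0.1874, -0.03, 0, 0, 0, 1], [0.0116, -0.1874, -0.03, 0, 0, 0, 1], [0.0116, -0.1874, -0.02, 0, 0, 0, 1], [0.0116, -0.1874, -0.012, 0, 0, 0, 1], [0.0116, -0.1874, -0.012, 0, 0, 0, 1]],
  ],
)

```text
time: 13.8
tool_pos: [0.453, 0.219, 0.0544]
tcp_rot: [0.12, -3.138, -0.003]
wrist_force: [-0.1, 0.2, 0.0]
width: 0.006
grip_force: 0.0
```

Emit:
play_rows(
  commands=[
    [[0, 0, 0.001, 0, 0, 0, 1], [0, 0, 0.003, 0, 0, 0, 1], [0, 0, 0.004, 0, 0, 0, 1], [0, 0, 0.005, 0, 0, 0, 1], [0, 0, 0.005, 0, 0, 0, 1]],
  ],
)

```text
time: 14.3
tool_pos: [0.4538, 0.2184, 0.0526]
tcp_rot: [-0.118, 3.139, 0.003]
wrist_force: [0.2, -0.9, -0.2]
width: 0.002
grip_force: 0.0
```

```bash
python3 d.py
```

```text
side 0 cc 1.0 shift [-0.03 -0.  ]
side 1 cc 1.0 shift [-0.02  0.  ]
side 2 cc 1.0 shift [-0.03  0.01]
top 0 cc 1.0 shift [ 0.02 -0.01]
top 1 cc 0.944 shift [ 0.41 -1.15]
top 2 cc 0.865 shift [-0.61 -2.51]
14.45 [0.4539 0.2184 0.0527] [ 0.32 -0.89  0.1 ] [-0.027  0.019  0.009]
```

Now 1 mm steps on the middle tile.

Emit:
play_rows(
  commands=[
    [[0, 0, 0.001, 0, 0, 0, 1], [0, 0, 0.0022, 0, 0, 0, 1], [0, 0, 0.0034, 0, 0, 0, 1], [0, 0, 0.0034, 0, 0, 0, 1]],
  ],
)

```text
time: 14.85
tool_pos: [0.4538, 0.2183, 0.0506]
tcp_rot: [-0.118, 3.139, 0.003]
wrist_force: [-0.8, -0.4, 1.3]
width: -0.0
grip_force: 0.7
```

```bash
python3 d.py|grep -E "side|0\.[34]"
```

```text
side 0 cc 1.0 shift [-0.01 -0.  ]
side 1 cc 1.0 shift [ 0.02 -0.12]
side 2 cc 1.0 shift [-0.02  0.  ]
top 1 cc 0.942 shift [ 0.37 -1.27]
15.0 [0.4538 0.2184 0.0507] [-0.3  -0.44  1.17] [-0.05   0.111 -0.008]
```

The middle tile's far end is rising (-0.12 px) at about 1 N, so it rocks. I'll tip it right down gently and hold.

Emit:
play_rows(
  commands=[
    [[0, 0, 0.0015, 0, 0, 0, 1], [0, 0, 0.003, 0, 0, 0, 1], [0, 0, 0.0045, 0, 0, 0, 1], [0, 0, 0.006, 0, 0, 0, 1], [0, 0, 0.0065, 0, 0, 0, 1], [0, 0, 0.0065, 0, 0, 0, 1]],
  ],
)

```text
time: 15.6
tool_pos: [0.4536, 0.2184, 0.0479]
tcp_rot: [0.118, -3.139, -0.003]
wrist_force: [-5.6, -1.8, 12.6]
width: 0.001
grip_force: 6.2
```

```bash
python3 d.py|grep -E "side|0\.[34]"
```

```text
side 0 cc 1.0 shift [-0.03  0.  ]
side 1 cc 0.986 shift [ 0.37 -0.92]
side 2 cc 1.0 shift [-0.03  0.01]
15.75 [0.4536 0.2184 0.0479] [-5.63 -0.94 12.2 ] [-0.248  0.884 -0.001]
```

The tile is fully down: the far end shows -0.92 px and the force has gone stiff at 12.6 N. I'll ease off a little and hold.

Emit:
play_rows(
  commands=[
    [[0, 0, -0.0013, 0, 0, 0, 1], [0, 0, -0.0013, 0, 0, 0, 1], [0, 0, -0.0013, 0, 0, 0, 1], [0, 0, -0.0013, 0, 0, 0, 1], [0, 0, -0.0013, 0, 0, 0, 1], [0, 0, -0.0013, 0, 0, 0, 1], [0, 0, -0.0013, 0, 0, 0, 1]],
  ],
)

```text
time: 16.45
tool_pos: [0.4536, 0.2184, 0.048]
tcp_rot: [0.118, -3.139, -0.003]
wrist_force: [-4.7, -0.6, 7.9]
width: 0.002
grip_force: 4.0
```

```bash
python3 d.py|grep -E "side|0\.[34]"
```

```text
side 0 cc 1.0 shift [-0.01 -0.  ]
side 1 cc 0.986 shift [ 0.36 -0.94]
side 2 cc 1.0 shift [-0.02  0.01]
16.6 [0.4537 0.2184 0.048 ] [-3.88 -0.45  7.25] [-0.119  0.688  0.   ]
```

Emit:
play_rows(
  commands=[
    [[0, 0, -0.002, 0, 0, 0, 1], [0, 0, -0.004, 0, 0, 0, 1], [0, 0, -0.006, 0, 0, 0, 1], [0, 0, -0.008, 0, 0, 0, 1], [0, 0, -0.01, 0, 0, 0, 1], [0, 0, -0.013, 0, 0, 0, 1], [0, 0, -0.05, 0, 0, 0, 0], [0, 0, -0.08, 0, 0, 0, -1]],
  ],
)

```text
time: 17.4
tool_pos: [0.4534, 0.2181, 0.0956]
tcp_rot: [0.118, -3.139, -0.003]
wrist_force: [-0.2, -0.1, 0.8]
width: 0.328
grip_force: 0.0
```

```bash
python3 d.py|grep -E "side|0\.[34]"; python3 -c "
from h import *
go(.519,.2197,.07,1.2)"
```

```text
side 0 cc 1.0 shift [-0.01  0.01]
side 1 cc 1.0 shift [-0.02  0.  ]
side 2 cc 1.0 shift [-0.01  0.01]
top 1 cc 0.977 shift [ 0.3  -0.51]
17.55 [0.4551 0.2188 0.0967] [-0.61 -0.62  0.9 ] [ 0.036  0.005 -0.041]
t 17.55 pos [0.4551 0.2188 0.0967] F [-0.61 -0.62  0.9 ] w 0.595 q6 -1.25
shift [-0.1062 -0.0066  0.0448] turn [0.001  0.0011 0.0172]
```

The tile fell back to rest. I'll move over its centre with the gripper open.

Emit:
play_rows(
  commands=[
    [[-0.06, -0.003, 0, 0, 0, 0.0172, -1], [-0.107, -0.004, 0, 0, 0, 0.0172, -1], [-0.107, -0.004, 0.01, 0, 0, 0.0172, -1], [-0.107, -0.004, 0.03, 0, 0, 0.0172, -1], [-0.107, -0.004, 0.045, 0, 0, 0.0172, -1], [-0.107, -0.004, 0.045, 0, 0, 0.0172, -1], [-0.107, -0.004, 0.045, 0, 0, 0.0172, -1]],
  ],
)

```text
time: 18.25
tool_pos: [0.5165, 0.2204, 0.0674]
tcp_rot: [0.033, -3.14, -0.002]
wrist_force: [-0.0, -0.7, 0.6]
width: 1.002
grip_force: 0.0
```

```bash
python3 -c "
from h import *
go(.519,.2197,.035,1.2)"
```

```text
t 18.25 pos [0.5165 0.2204 0.0674] F [-0.02 -0.7   0.57] w 1.002 q6 -1.24
shift [-0.0043 -0.0014  0.0539] turn [ 0.0004 -0.0006  0.0001]
```

Emit:
play_rows(
  commands=[
    [[-0.0043, -0.0014, 0.015, 0, 0, 0, -1], [-0.0043, -0.0014, 0.03, 0, 0, 0, -1], [-0.0043, -0.0014, 0.045, 0, 0, 0, -1], [-0.0043, -0.0014, 0.053, 0, 0, 0, -1], [-0.0043, -0.0014, 0.053, 0, 0, 0, 0], [-0.0043, -0.0014, 0.053, 0, 0, 0, 0], [-0.0043, -0.0014, 0.053, 0, 0, 0, 0]],
  ],
  force=30,
)

```text
time: 18.95
tool_pos: [0.5208, 0.2201, 0.0368]
tcp_rot: [-0.033, 3.141, 0.004]
wrist_force: [0.8, 1.4, -2.2]
width: 0.688
grip_force: 34.4
```

```bash
python3 -c "
from h import *
go(.519,.2197,.035,1.2)"; python3 d.py
```

```text
t 18.95 pos [0.5208 0.2201 0.0368] F [ 0.84  1.38 -2.21] w 0.688 q6 -1.24
shift [ 0.003  -0.0005  0.003 ] turn [ 0.0007  0.0002 -0.0001]
side 0 cc 0.502 shift [-9.9   0.62]
side 1 cc 0.796 shift [-5.77  1.4 ]
side 2 cc 1.0 shift [-0.01  0.  ]
top 0 cc 1.0 shift [ 0.03 -0.07]
top 1 cc 0.408 shift [-0.8  -6.81]
top 2 cc 0.394 shift [-6.72 -3.37]
19.1 [0.5208 0.22   0.0368] [ 1.39  0.23 -1.67] [ 0.019 -0.102 -0.017]
```

Gripped: opening 0.688, about 58.5 mm, at 34 N. Test lift.

Emit:
play_rows(
  commands=[
    [[0, 0, 0, 0, 0, 0, 0.3], [0, 0, -0.005, 0, 0, 0, 0.3], [0, 0, -0.015, 0, 0, 0, 0.3], [0, 0, -0.03, 0, 0, 0, 0.3], [0, 0, -0.05, 0, 0, 0, 0.3], [0, 0, -0.07, 0, 0, 0, 0.3], [0, 0, -0.08, 0, 0, 0, 0.3], [0, 0, -0.08, 0, 0, 0, 0.3]],
  ],
  force=40,
)

```text
time: 19.9
tool_pos: [0.5221, 0.2204, 0.0868]
tcp_rot: [-0.033, 3.137, 0.005]
wrist_force: [0.7, 0.0, -2.5]
width: 0.69
grip_force: 43.9
```

```bash
python3 - <<'E'
from h import *
s=bot.read_state();print({k:np.round(s[k],3) for k in("time","tool_pos","wrist_force","torque","width","grip_force")})
for n in P:
    im=bot.read_camera(n);cv2.imwrite(f"pics/{n}L.png",im)
    o=cv2.imread(f"pics/{n}0.png")
    # white tile mask
    hsv=cv2.cvtColor(im,cv2.COLOR_BGR2HSV); m=((hsv[...,1]<60)&(hsv[...,2]>130)).astype(np.uint8)
    k,l,st,c=cv2.connectedComponentsWithStats(m)
    for i in np.argsort(-st[1:,4])[:3]+1: print(n,st[i],c[i].round(1))
E
python3 d.py | grep -E " [02] "
```

```text
{'time': np.float64(19.9), 'tool_pos': array([0.522, 0.22 , 0.087]), 'wrist_force': array([ 0.683,  0.041, -2.46 ]), 'torque': array([-0.041, -0.005, -0.003]), 'width': np.float64(0.69), 'grip_force': np.float64(43.92)}
side [ 424  389   47   31 1120] [446.1 406.6]
side [265 271  38  31 968] [281.1 287.1]
side [158 139  53  15 465] [184.5 145.6]
top [  60  372   44   48 1485] [ 81.  399.1]
top [349  74  33  63 905] [365.4 105.4]
top [150 270  34  41 509] [168.4 289. ]
side 0 cc 0.52 shift [-7.69 -1.59]
side 2 cc 1.0 shift [-0.01  0.01]
top 0 cc 1.0 shift [ 0.03 -0.05]Traceback (most recent call last):
  File "d.py", line 7, in <module>
    cc,W=cv2.findTransformECC(A,B,np.eye(2,3,dtype=np.float32),cv2.MOTION_TRANSLATION)
         ~~~~~~~~~~~~~~~~~~~~^^^^^^^^^^^^^^^^^^^^^^^^^^^^^^^^^^^^^^^^^^^^^^^^^^^^^^^^^
cv2.error: OpenCV(4.12.0) /io/opencv/modules/video/src/ecc.cpp:589: error: (-7:Iterations do not converge) The algorithm stopped before its convergence. The correlation is going to be minimized. Images may be uncorrelated or non-overlapped in function 'findTransformECC'
```

Lifted: the load is 2.5 N and the tile's far end rose in the image. Now I'll carry it to the board.

```bash
python3 -c "
from h import *
go(.528,-.2446,.0868,-4.9)"
```

```text
t 20.15 pos [0.52   0.2197 0.084 ] F [ 0.3  -0.58 -4.  ] w 0.695 q6 -1.24
shift [ 0.0028 -0.7739 -0.006 ] turn [ 0.0005 -0.0003  0.0339]
```

Emit:
play_rows(
  commands=[
    [[0, -0.03, 0, 0, 0, 0, 0.3], [0, -0.08, 0, 0, 0, 0, 0.3], [0, -0.15, 0, 0, 0, 0, 0.3], [0, -0.22, 0, 0, 0, 0, 0.3], [0, -0.29, 0, 0, 0, 0.01, 0.3], [0.001, -0.36, 0, 0, 0, 0.02, 0.3], [0.002, -0.43, 0, 0, 0, 0.03, 0.3], [0.003, -0.5, 0, 0, 0, 0.034, 0.3]],
  ],
)

```text
time: 20.95
tool_pos: [0.5244, -0.0816, 0.0835]
tcp_rot: [-0.136, -3.138, -0.004]
wrist_force: [0.4, 0.0, -3.5]
width: 0.687
grip_force: 44.1
```

Emit:
play_rows(
  commands=[
    [[0, -0.07, 0, 0, 0, 0, 0.3], [0, -0.14, 0, 0, 0, 0, 0.3], [0, -0.2, 0, 0, 0, 0, 0.3], [0, -0.24, 0.005, 0, 0, 0, 0.3], [0, -0.255, 0.015, 0, 0, 0, 0.3], [0, -0.255, 0.03, 0, 0, 0, 0.3], [0, -0.255, 0.045, 0, 0, 0, 0.3], [0, -0.255, 0.045, 0, 0, 0, 0.3]],
  ],
)

```text
time: 21.75
tool_pos: [0.5101, -0.2301, 0.0541]
tcp_rot: [-0.133, -3.135, -0.007]
wrist_force: [0.8, 0.1, -3.6]
width: 0.691
grip_force: 44.1
```

```bash
python3 - <<'E'
from h import *
go(.528,-.2446,.02,-4.9)
for n in P:
    im=bot.read_camera(n);cv2.imwrite(f"pics/{n}M.png",im)
    hsv=cv2.cvtColor(im,cv2.COLOR_BGR2HSV); m=((hsv[...,1]<60)&(hsv[...,2]>130)).astype(np.uint8)
    k,l,st,c=cv2.connectedComponentsWithStats(m)
    for i in np.argsort(-st[1:,4])[:5]+1: print(n,st[i],c[i].round(1))
p=bot.read_state()['tool_pos']; a=np.radians(-4.9);u=np.array([np.cos(a),np.sin(a),0]);v=np.array([-u[1],u[0],0])
c=p+[0,0,.0272]-.0018*u
for n in P: print(n,proj(n,[c+i*.08*u+j*.03*v for i,j in((1,1),(1,-1),(-1,-1),(-1,1))]).round(1).tolist())
E
```

```text
t 21.75 pos [ 0.5101 -0.2301  0.0541] F [ 0.77  0.14 -3.58] w 0.691 q6 -1.96
shift [-0.032  -0.0217  0.0566] turn [ 0.0014 -0.0014  0.0002]
side [427 394  39  26 763] [445.6 408.4]
side [158 139  53  15 420] [184.4 145.4]
side [232 332  14  28 346] [238.5 345.8]
side [280 122  22  17 299] [289.9 130.2]
side [330 127  13  15 150] [337.2 134.7]
top [  52  368   61   52 2444] [ 84.3 395.5]
top [349  74  33  63 917] [365.4 105.4]
top [369 213  26  34 441] [382.9 226.2]
top [379 256  30  37 436] [386.8 269.5]
top [404 302  67  27 325] [439.3 308.8]
side [[278.1, 135.2], [280.8, 119.7], [342.3, 124.6], [341.8, 140.4]]
top [[377.8, 212.1], [407.1, 211.8], [411.3, 291.4], [381.3, 292.1]]
```

Emit:
play_rows(
  commands=[
    [[-0.016, -0.01, 0, 0.0014, -0.0014, 0, 0.3], [-0.032, -0.0217, 0.01, 0.0014, -0.0014, 0, 0.3], [-0.032, -0.0217, 0.03, 0.0014, -0.0014, 0, 0.3], [-0.032, -0.0217, 0.05, 0.0014, -0.0014, 0, 0.3], [-0.032, -0.0217, 0.065, 0.0014, -0.0014, 0, 0.3], [-0.032, -0.0217, 0.073, 0.0014, -0.0014, 0, 0.3], [-0.032, -0.0217, 0.073, 0.0014, -0.0014, 0, 0.3], [-0.032, -0.0217, 0.073, 0.0014, -0.0014, 0, 0.3]],
  ],
)

```text
time: 22.65
tool_pos: [0.5299, -0.2469, 0.0128]
tcp_rot: [0.135, 3.134, -0.004]
wrist_force: [0.8, -0.7, -3.1]
width: 0.69
grip_force: 44.1
```

```bash
cat > w.py <<'E'
from h import *
p=bot.read_state()['tool_pos']; go(.528,-.2446,.0,-4.9)
a=np.radians(-4.9);u=np.array([np.cos(a),np.sin(a),0]);v=np.array([-u[1],u[0],0])
c=p+[0,0,.0272]-.0018*u
for n in P:
    im=bot.read_camera(n);hsv=cv2.cvtColor(im,cv2.COLOR_BGR2HSV)
    m=((hsv[...,1]<75)&(hsv[...,2]>110)).astype(np.uint8)
    x,y,w,h=(250,105,110,60) if n=="side" else (355,190,80,125)
    print(n,"pred",proj(n,[c+i*.08*u+j*.03*v for i,j in((1,1),(1,-1),(-1,-1),(-1,1))]).round(1).tolist())
    for r in range(y,y+h,3 if n=="side" else 4): print(r,''.join('.#'[k] for k in m[r,x:x+w:2]))
E
python3 w.py
```

```text
t 22.65 pos [ 0.5299 -0.2469  0.0128] F [ 0.76 -0.71 -3.1 ] w 0.69 q6 -1.96
shift [0.0036 0.0036 0.0212] turn [-0.0007  0.0014 -0.0002]
side pred [[271.3, 143.1], [274.2, 128.0], [333.1, 132.7], [332.3, 148.2]]
105 .......................................................
108 .......................................................
111 .......................................................
114 .......................................................
117 .......................................................
120 .......................................................
123 .......................................................
126 .......................................................
129 .............###.......................................
132 ............###########................................
135 ............##########.................###.............
138 ............#########.................####.............
141 ...........##########................#####.............
144 ...........###########..............######.............
147 ....................................######...
[... 1124 characters left out ...]
######...................
258 ..............######..............#.....
262 ..............#####.....................
266 ..............####.......#..............
270 ..............####......##..............
274 ..............###......##...............
278 ..............##......###.#......#######
282 ..............##.....#####..###.......##
286 .....................##.................
290 .....................#..##..............
294 ........................................
298 ........................................
302 ........................................
306 ........................................
310 ........................................
314 ........................................
```

The tile matches its predicted outline in both views. Lowering it gently to the board.

Emit:
play_rows(
  commands=[
    [[0.003, 0.0036, 0.005, -0.0005, 0.001, 0, 0.3], [0.003, 0.0036, 0.01, -0.0005, 0.001, 0, 0.3], [0.003, 0.0036, 0.015, -0.0005, 0.001, 0, 0.3], [0.003, 0.0036, 0.018, -0.0005, 0.001, 0, 0.3], [0.003, 0.0036, 0.019, -0.0005, 0.001, 0, 0.3], [0.003, 0.0036, 0.02, -0.0005, 0.001, 0, 0.3], [0.003, 0.0036, 0.02, -0.0005, 0.001, 0, 0.3]],
  ],
)

```text
time: 23.45
tool_pos: [0.5285, -0.2447, 0.0008]
tcp_rot: [0.135, 3.137, -0.001]
wrist_force: [0.1, 0.5, -3.2]
width: 0.686
grip_force: 44.2
```

Emit:
play_rows(
  commands=[
    [[0, 0, 0.001, 0, 0, 0, 0.3], [0, 0, 0.002, 0, 0, 0, 0.3], [0, 0, 0.002, 0, 0, 0, 0.3]],
  ],
)

```text
time: 23.75
tool_pos: [0.5284, -0.2447, -0.0003]
tcp_rot: [0.135, 3.137, -0.001]
wrist_force: [-0.4, -0.7, -2.9]
width: 0.686
grip_force: 44.2
```

Emit:
play_rows(
  commands=[
    [[0, 0, 0.001, 0, 0, 0, 0.3], [0, 0, 0.0015, 0, 0, 0, 0.3], [0, 0, 0.0015, 0, 0, 0, 0.3]],
  ],
)

```text
time: 24.05
tool_pos: [0.5285, -0.2447, -0.0011]
tcp_rot: [0.135, 3.137, -0.001]
wrist_force: [-0.4, -0.2, -2.2]
width: 0.686
grip_force: 44.2
```

Emit:
play_rows(
  commands=[
    [[0, 0, 0.0008, 0, 0, 0, 0.3], [0, 0, 0.0008, 0, 0, 0, 0.3], [0, 0, 0.0008, 0, 0, 0, 0.3]],
  ],
)

```text
time: 24.35
tool_pos: [0.5286, -0.2447, -0.0012]
tcp_rot: [0.135, 3.137, -0.001]
wrist_force: [-3.3, 1.1, 3.4]
width: 0.685
grip_force: 44.9
```

```bash
python3 -c "
from h import *
s=bot.read_state();print(s['wrist_force'].round(2),s['torque'].round(3))
d=.1; go(.6425-.0785*.9963+.00,-.2544+.0785*.0854,-.0011,-4.9)"
```

```text
[-3.31  1.05  3.44] [0.425 0.414 0.053]
t 24.35 pos [ 0.5286 -0.2447 -0.0012] F [-3.31  1.05  3.44] w 0.685 q6 -1.96
shift [-0.0598  0.0002  0.    ] turn [-0.0002  0.0005 -0.0001]
```

It touches down lightly. Now I'll slide towards the stop, easing the pressure slightly.

Emit:
play_rows(
  commands=[
    [[-0.002, 0, -0.0006, 0, 0, 0, 0.3], [-0.008, 0, -0.0006, 0, 0, 0, 0.3], [-0.015, 0, -0.0006, 0, 0, 0, 0.3], [-0.022, 0, -0.0006, 0, 0, 0, 0.3], [-0.029, 0, -0.0006, 0, 0, 0, 0.3], [-0.036, 0, -0.0006, 0, 0, 0, 0.3], [-0.043, 0, -0.0006, 0, 0, 0, 0.3], [-0.043, 0, -0.0006, 0, 0, 0, 0.3]],
  ],
)

```text
time: 25.15
tool_pos: [0.5556, -0.2472, -0.0011]
tcp_rot: [0.135, 3.135, -0.002]
wrist_force: [-0.5, -0.2, 2.5]
width: 0.687
grip_force: 44.7
```

Emit:
play_rows(
  commands=[
    [[-0.002, 0, 0, 0, 0, 0, 0.3], [-0.004, 0, 0, 0, 0, 0, 0.3], [-0.006, 0, 0, 0, 0, 0, 0.3], [-0.008, 0, 0, 0, 0, 0, 0.3], [-0.01, 0, 0, 0, 0, 0, 0.3], [-0.01, 0, 0, 0, 0, 0, 0.3]],
  ],
)

```text
time: 25.75
tool_pos: [0.5599, -0.2474, -0.0011]
tcp_rot: [0.135, 3.138, -0.001]
wrist_force: [-3.2, 0.5, 4.6]
width: 0.687
grip_force: 45.1
```

Emit:
play_rows(
  commands=[
    [[-0.002, 0, 0, 0, 0, 0, 0.3], [-0.004, 0, 0, 0, 0, 0, 0.3], [-0.004, 0, 0, 0, 0, 0, 0.3]],
  ],
)

```text
time: 26.05
tool_pos: [0.5623, -0.2476, -0.0012]
tcp_rot: [0.135, 3.138, -0.001]
wrist_force: [-3.4, 0.8, 5.6]
width: 0.685
grip_force: 45.1
```

Emit:
play_rows(
  commands=[
    [[-0.002, 0, 0, 0, 0, 0, 0.3], [-0.003, 0, 0, 0, 0, 0, 0.3], [-0.003, 0, 0, 0, 0, 0, 0.3]],
  ],
)

```text
time: 26.35
tool_pos: [0.5638, -0.2477, -0.0012]
tcp_rot: [0.135, 3.138, -0.001]
wrist_force: [-4.4, 1.5, 6.1]
width: 0.687
grip_force: 45.1
```

Emit:
play_rows(
  commands=[
    [[-0.001, 0, -0.0005, 0, 0, 0, 0.3], [-0.003, 0, -0.0005, 0, 0, 0, 0.3], [-0.003, 0, -0.0005, 0, 0, 0, 0.3]],
  ],
)

```text
time: 26.65
tool_pos: [0.5638, -0.2477, -0.0012]
tcp_rot: [-0.134, -3.135, -0.0]
wrist_force: [-8.6, 0.0, 8.6]
width: 0.688
grip_force: 45.4
```

Emit:
play_rows(
  commands=[
    [[-0.0015, 0, 0, 0, 0, 0, 0.3], [-0.003, 0, 0, 0, 0, 0, 0.3], [-0.003, 0, 0, 0, 0, 0, 0.3]],
  ],
)

```text
time: 26.95
tool_pos: [0.5638, -0.2477, -0.0012]
tcp_rot: [-0.134, -3.132, -0.001]
wrist_force: [-14.6, 0.7, 13.6]
width: 0.688
grip_force: 45.9
```

```bash
python3 -c "
from h import *
s=bot.read_state();print(s['tool_pos'].round(4),s['wrist_force'].round(2),s['torque'].round(3))"
```

```text
[ 0.5638 -0.2477 -0.0012] [-14.59   0.65  13.62] [0.177 2.291 0.017]
```

Home against the stop at x ≈ 0.5638, as predicted, and pressing evenly (moment about z ≈ 0). I'll ease off and let go.

Emit:
play_rows(
  commands=[
    [[0.002, 0, -0.0005, 0, 0, 0, 0.3], [0.004, 0, -0.001, 0, 0, 0, 0.3], [0.004, 0, -0.001, 0, 0, 0, 0.3]],
  ],
)

```text
time: 27.25
tool_pos: [0.5638, -0.2476, -0.0011]
tcp_rot: [-0.135, -3.137, 0.0]
wrist_force: [-5.4, -0.4, 3.1]
width: 0.687
grip_force: 44.8
```

Emit:
play_rows(
  commands=[
    [[0, 0, 0, 0, 0, 0, -0.5], [0, 0, 0, 0, 0, 0, -0.9], [0, 0, 0, 0, 0, 0, -0.9], [0, 0, 0, 0, 0, 0, -0.9]],
  ],
)

```text
time: 27.65
tool_pos: [0.5662, -0.248, -0.0002]
tcp_rot: [0.135, 3.136, -0.002]
wrist_force: [0.6, 0.6, 0.5]
width: 0.951
grip_force: 0.0
```

```bash
python3 -c "
from h import *
go(.5638,-.2477,.12,-4.9)"
```

```text
t 27.65 pos [ 5.662e-01 -2.480e-01 -2.000e-04] F [0.58 0.63 0.52] w 0.951 q6 -1.94
shift [ 0.0036 -0.     -0.2003] turn [-0.0003  0.0008 -0.0001]
```

Emit:
play_rows(
  commands=[
    [[0, 0, -0.01, 0, 0, 0, -0.9], [0, 0, -0.05, 0, 0, 0, -0.9], [0, 0, -0.12, 0, 0, 0, -0.9], [0, 0, -0.2, 0, 0, 0, -0.9], [0.06, 0, -0.26, 0, 0, 0, -0.9], [0.13, 0, -0.32, 0, 0, 0, -0.9], [0.18, 0, -0.35, 0, 0, 0, -0.9], [0.18, 0, -0.35, 0, 0, 0, -0.9]],
  ],
)

```text
time: 28.45
tool_pos: [0.4568, -0.2393, 0.2144]
tcp_rot: [0.137, 3.131, -0.007]
wrist_force: [1.7, -0.3, 0.3]
width: 0.946
grip_force: 0.0
```

```bash
cat > e.py <<'E'
from h import *
np.set_printoptions(precision=4,suppress=True)
a=-.0855;u=np.array([np.cos(a),np.sin(a),0]);v=np.array([-u[1],u[0],0]);o=np.array([.6425,-.2544,0])
for n,seed in(("side",None),("top",None)):
    im=bot.read_camera(n);cv2.imwrite(f"pics/{n}E.png",im);hsv=cv2.cvtColor(im,cv2.COLOR_BGR2HSV)
    m=((hsv[...,1]<85)&(hsv[...,2]>90)).astype(np.uint8)
    x,y,w,h=(240,100,120,80) if n=="side" else (345,180,100,140)
    z=np.zeros_like(m);z[y:y+h,x:x+w]=m[y:y+h,x:x+w]
    c=max(cv2.findContours(z,0,cv2.CHAIN_APPROX_NONE)[0],key=cv2.contourArea)
    q=cv2.approxPolyN(c,4,ensure_convex=True).reshape(-1,2)
    W=plane(n,q,.026)-o; print(n,cv2.contourArea(c),q.tolist(),"board uv:",np.c_[W@u,W@v].round(4).tolist())
    print("  expected home px",proj(n,[o+[0,0,.026]+i*u+j*v+.007*v for i,j in((0,.03),(0,-.03),(-.16,-.03),(-.16,.03))]).round(1).tolist())
s=bot.read_state();print(s["time"],s["tool_pos"])
E
python3 e.py; python3 d.py
```

```text
side 910.5 [[320, 136], [319, 153], [258, 148], [262, 132]] board uv: [[-0.1605, -0.0304], [-0.1615, 0.0354], [0.0002, 0.0358], [-0.0012, -0.0277]]
  expected home px [[258.0, 148.3], [261.3, 133.1], [319.7, 137.8], [318.4, 153.4]]
top 1981.0 [[405, 192], [409, 268], [379, 268], [376, 192]] board uv: [[0.0004, -0.0296], [-0.1626, -0.029], [-0.1614, 0.0344], [0.001, 0.0333]]
  expected home px [[374.3, 192.5], [402.0, 192.2], [406.1, 266.8], [377.7, 267.3]]
28.55 [ 0.4581 -0.2388  0.2109]
side 0 cc 1.0 shift [-0.    0.01]Traceback (most recent call last):
  File "d.py", line 7, in <module>
    cc,W=cv2.findTransformECC(A,B,np.eye(2,3,dtype=np.float32),cv2.MOTION_TRANSLATION)
         ~~~~~~~~~~~~~~~~~~~~^^^^^^^^^^^^^^^^^^^^^^^^^^^^^^^^^^^^^^^^^^^^^^^^^^^^^^^^^
cv2.error: OpenCV(4.12.0) /io/opencv/modules/video/src/ecc.cpp:574: error: (-7:Iterations do not converge) NaN encountered. in function 'findTransformECC'
```

```bash
python3 -c "
import cv2,numpy as np
t=cv2.imread('pics/topE.png')[180:320,340:445];s=cv2.imread('pics/sideE.png')[105:185,235:365]
a=cv2.resize(t,None,fx=4,fy=4,interpolation=2);b=cv2.resize(s,(380,234),interpolation=2)
o=np.zeros((560,800,3),np.uint8);o[:560,:420]=a;o[:234,420:]=b;cv2.imwrite('pics/fin.png',o)"
```

```text
(no output)
```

View pics/fin.png

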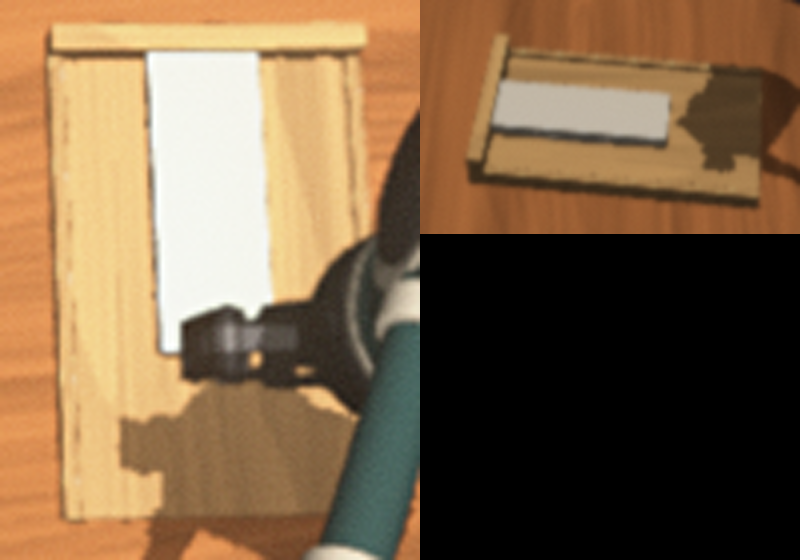

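The tile lies flat between the lips. Its end is flush and square against the stop (top view (148,52)-(258,52)), and the gripper is clear above it. Handing in.

```bash
python3 -c "
from workcell import bot
print(bot.read_state()['wrist_force'],bot.finish_job())"
```

```text
the job is handed in; nothing more can be done
[ 0.04644183 -0.62117241 -0.0357998 ] None
```

The middle tile was the bowed one: I held it tipped right down, laid it on the reject board flat and square against the stop, and handed the job in at about 29 s; the +y tile (tested) showed no give and the -y tile was not pressed, but finding the +y tile flat took about 15 N on it, more than the gentle press I wanted, and the verdict was not shown.

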